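# Gauge a salami in the tapered slot and set the marker

## Robot

A 7-joint arm with a two-finger parallel gripper is mounted at the origin on a cart in front of the work surface, level with it; the furniture and walls round the work are solid. World frame = base frame: x ahead of the robot, y to its left, z up, the work surface at z = 0. Lengths are in mm, angles in rad, forces in N, time in s.
With the tool pointing down it reaches from about 400 to 900 mm from the base axis. Payload 5.6 kg.
Tool frame: the origin (TCP) lies at the very end of the fingers, on their centre line; the grasp point (between the pads) lies 19 mm behind it; z points along the fingers, y is the line along which they close (so a half turn about z gives the same grasp; the last joint's range is limited). The gripper opens to 92 mm and grips with 3 to 60 N. Pads are 20 mm wide; open, the fingers measure 128 mm over their backs; the gripper's body (75 mm by 189 mm) begins 69 mm behind the grasp point.
Start: joints at [1.125, 0.468, -0.012, 1.603, 0.006, 1.071, -0.056], TCP at [254.758, -598.003, 214.592] pointing down, gripper open.
Joint ranges: [-2.53, 2.53], [-0.31, 2.02], [-1.57, 1.55], [0.28, 2.44], [-1.29, 4.43], [0.15, 1.84], [-2.92, 2.92]. Speed limits (rad/s): [2.57, 2.57, 3.14, 3.14, 3.14, 3.14, 3.14].

## Interface

Orientations are given as a unit quaternion [w, x, y, z].
In Python, from bench import arm, viewer gives the robot as it stands. Calls block until the motion is done:
- arm.reach(position, orientation): joint-space move of the TCP to a pose.
- arm.line_to(position, rotation=None, speed=150, guard=None): straight line of the TCP; rotation=None keeps the orientation; speed is the mean speed in mm/s. With guard (N) it stops when the force on the tool has changed by that much, and returns True; else False.
- arm.goto_joints(angles): joint-space move.
- arm.gripper_to(opening): finger opening in mm; the grip force is fixed at half the most; returns when the fingers have stopped.
- arm.dwell(seconds).
- arm.ik(position, orientation): joint angles nearest the present ones, or None.
- viewer.grab_frame(name): name is "side" or "top" or "wrist"; returns a dict with "color" (420x560x3 uint8, red, green, blue), "depth" (420x560 float32, mm along the optical axis (not along the pixel's ray), 0 where there is no reading), "mtx" (3x3 intrinsics, pixels), "R" (3x3) and "t" (3): a world point X has camera coordinates R X + t. Camera axes: x right, y down, z forward; pixel columns grow to the right and rows downward; lengths in mm; the calibration is good to about 2 mm. A picture is of the moment at which its call begins.
A pose or a line that the arm cannot do raises arm.Unreachable and nothing moves.
- arm.job_done(): hands the job in; it is judged then, once.
Trained networks look in a picture, given as the dict that the camera call returned (one of the last four; its "shot" number tells which), for a name from the list of things; names that differ only in an ending like _2 or _b are one class to them, and where a whole thing is asked for, a point or a joint stands for the part that bears it (a point fixed in the world has none). Each returns a list of dicts, best first, with "conf" (0 to 1); they miss things now and then, are a little off and sometimes report something else, mostly with a low value. They report only what shows in the picture. A call takes as long as a camera call.
- viewer.look_for(picture, label): "point" ([column, row] in pixels, amid what is visible of it).
- viewer.cut_out(picture, label): "pixels" (420x560 bool, what is visible of it) and "point" ([column, row] in pixels, amid what is visible of it).
Readings, each from a call of its own:
- arm.current_clock(): time.
- arm.current_joint_positions(): joint angles.
- arm.current_joint_vel(): joint speeds.
- arm.current_joint_torque(): joint torques, N m.
- arm.current_eef_pos(): TCP position.
- arm.current_ee_rot(): TCP orientation.
- arm.current_wrist_force(): force on the tool from outside, world axes, zero at the start.
- arm.current_ft_torque(): the same for the moment, N m.
- arm.current_finger_gap(): finger opening in mm.
- arm.current_grip_force(): force on a finger pad.
Only numpy, scipy, OpenCV 4.12 (cv2) and the standard library are available. Lean on these libraries where they do the work, as an engineer would, in place of code of your own. Each camera call takes 0.05 s, during which the arm holds its last target. There are 200 camera calls.

## Task

Find the calibre of the salami that stands on the green mat: stand it upright on the gauge plate in the wide mouth of the tapered slot, slide it along the slot until it wedges between the two rails, and leave it wedged there, upright. Then slide the gauge's red marker along its track until its pointer is level with the middle of the wedged salami. Leave the other two salamis and the bystanders where they stand.

Things in the scene. Friction and masses are not known exactly. Their poses are not given: they have to be found in the camera images.
- gauge: fixed white gauge plate, x -105 to 105, y -78 to 122 mm, with two aluminium rails (14 thick, tops at z = 43, x -81 to 69) that converge towards +x. Origin: on the slot's centre line, plate underside; x along the slot, wide to narrow; z up; plate top z = 8. Clear slot 49 mm wide at x = 0, 1 mm narrower per 4 mm of x. Every salami wedges between x = -25 and 38. Marker track at y = 83, along x
- mouth (a point): centre of the slot's wide mouth on the plate's top (gauge x = -62 mm, y = 0, z = 8 mm), where a salami is set down before it is slid; the slot is 64 mm wide here. Axes as the gauge's
- marker (a joint): position of the red marker along its track, m: 0 towards the wide mouth, 0.140 towards the narrow end; it grows towards the gauge's +x. The pointer is at gauge x = joint - 0.075 m. Slides with about 1.5 N of friction and stays where left
- pointer (a point): point in the middle of the red marker's upright grip, at gauge y = 83 mm, 53 mm above the worktop; the grip is 16 mm along the track by 24 mm across it, from 30 to 76 mm above the worktop, on a slightly larger foot; a black pointer sticks out from the foot towards the slot at the same x. Axes as the gauge's
- green_mat: fixed green square mat 120 x 120 mm, 8 mm thick; the salami to be gauged stands near its middle, on its top at z = 8 mm. Origin at the centre of its underside
- salami_a: salami half on its flat cut end, red-brown, netted with cream twine: straight cylinder up to 88 mm above its origin, then a dome with a tied clip, 115 mm high in all; one of three that differ only in diameter, between 38 and 56 mm (which is not told); loose, 0.13 to 0.25 kg, firm; origin at the centre of its underside, z up
- salami_b: salami half on its flat cut end, red-brown, netted with cream twine: straight cylinder up to 88 mm above its origin, then a dome with a tied clip, 115 mm high in all; one of three that differ only in diameter, between 38 and 56 mm (which is not told); loose, 0.13 to 0.25 kg, firm; origin at the centre of its underside, z up
- salami_c: salami half on its flat cut end, red-brown, netted with cream twine: straight cylinder up to 88 mm above its origin, then a dome with a tied clip, 115 mm high in all; one of three that differ only in diameter, between 38 and 56 mm (which is not told); loose, 0.13 to 0.25 kg, firm; origin at the centre of its underside, z up
- mustard_bottle: yellow squeeze bottle, 70 x 86 x 192 mm, at the back; bystander, origin at the centre of its underside
- jar_2: small jar with black lid, 62 mm across, 85 mm high, at the back; bystander, origin at the centre of its underside
- onion: red onion, 64 x 67 x 71 mm, at the back; bystander, origin at its underside
- tomato: red tomato, 74 x 72 x 69 mm, near right; bystander, origin at its underside
- spice_jar: spice jar with red lid, 45 mm across, 106 mm high, at the back; bystander, origin at the centre of its underside

How it is judged (in metres and radians):
On the way, in this order (a step that is already met when the one before it is completed fails the run):
1. the salami from the green mat stands upright in the wide mouth of the slot (((x of salami_a in the frame of gauge between -0.095 and -0.032 m and y of salami_a in the frame of gauge between -0.012 and 0.012 m and z of salami_a in the frame of gauge below 0.02 m and angle between salami_a's own z axis and vertical below 0.14 rad and horizontal distance between each of salami_a, salami_b, salami_c and green_mat above 0.07 m and distance of each of salami_b, salami_c from where it was at the start of the episode below 0.02 m) or (x of salami_b in the frame of gauge between -0.095 and -0.032 m and y of salami_b in the frame of gauge between -0.012 and 0.012 m and z of salami_b in the frame of gauge below 0.02 m and angle between salami_b's own z axis and vertical below 0.14 rad and horizontal distance between each of salami_a, salami_b, salami_c and green_mat above 0.07 m and distance of each of salami_a, salami_c from where it was at the start of the episode below 0.02 m) or (x of salami_c in the frame of gauge between -0.095 and -0.032 m and y of salami_c in the frame of gauge between -0.012 and 0.012 m and z of salami_c in the frame of gauge below 0.02 m and angle between salami_c's own z axis and vertical below 0.14 rad and horizontal distance between each of salami_a, salami_b, salami_c and green_mat above 0.07 m and distance of each of salami_a, salami_b from where it was at the start of the episode below 0.02 m))), for 0.1 s.
2. it has been slid along the slot until wedged between the rails (((x of salami_a in the frame of gauge between 0.0287548 and 0.0427548 m and y of salami_a in the frame of gauge between -0.012 and 0.012 m and z of salami_a in the frame of gauge below 0.014 m and angle between salami_a's own z axis and vertical below 0.14 rad and horizontal distance between each of salami_a, salami_b, salami_c and green_mat above 0.07 m and distance of each of salami_b, salami_c from where it was at the start of the episode below 0.02 m) or (x of salami_b in the frame of gauge between 0.000536943 and 0.0145369 m and y of salami_b in the frame of gauge between -0.012 and 0.012 m and z of salami_b in the frame of gauge below 0.014 m and angle between salami_b's own z axis and vertical below 0.14 rad and horizontal distance between each of salami_a, salami_b, salami_c and green_mat above 0.07 m and distance of each of salami_a, salami_c from where it was at the start of the episode below 0.02 m) or (x of salami_c in the frame of gauge between -0.027681 and -0.013681 m and y of salami_c in the frame of gauge between -0.012 and 0.012 m and z of salami_c in the frame of gauge below 0.014 m and angle between salami_c's own z axis and vertical below 0.14 rad and horizontal distance between each of salami_a, salami_b, salami_c and green_mat above 0.07 m and distance of each of salami_a, salami_b from where it was at the start of the episode below 0.02 m))), for 0.2 s.
3. the marker's pointer is level with the middle of the wedged salami (((x of salami_a in the frame of gauge between 0.0287548 and 0.0427548 m and y of salami_a in the frame of gauge between -0.012 and 0.012 m and z of salami_a in the frame of gauge below 0.014 m and angle between salami_a's own z axis and vertical below 0.14 rad and x of salami_a in the frame of pointer between -0.007 and 0.007 m) or (x of salami_b in the frame of gauge between 0.000536943 and 0.0145369 m and y of salami_b in the frame of gauge between -0.012 and 0.012 m and z of salami_b in the frame of gauge below 0.014 m and angle between salami_b's own z axis and vertical below 0.14 rad and x of salami_b in the frame of pointer between -0.007 and 0.007 m) or (x of salami_c in the frame of gauge between -0.027681 and -0.013681 m and y of salami_c in the frame of gauge between -0.012 and 0.012 m and z of salami_c in the frame of gauge below 0.014 m and angle between salami_c's own z axis and vertical below 0.14 rad and x of salami_c in the frame of pointer between -0.007 and 0.007 m))), for 0.2 s.
At the end, for the whole second after the job is handed in: the salami from the green mat stands upright (within 8 degrees), released, on the gauge plate, at most 6 mm short of or 8 mm past where it just touches both rails; the pointer is within 7 mm of its middle; the other two salamis are within 20 mm of where they stood (((x of salami_a in the frame of gauge between 0.0287548 and 0.0427548 m and y of salami_a in the frame of gauge between -0.012 and 0.012 m and z of salami_a in the frame of gauge below 0.014 m and angle between salami_a's own z axis and vertical below 0.14 rad and horizontal distance between each of salami_a, salami_b, salami_c and green_mat above 0.07 m and distance of each of salami_b, salami_c from where it was at the start of the episode below 0.02 m and x of salami_a in the frame of pointer between -0.007 and 0.007 m and linear speed of salami_a below 0.02 m/s) or (x of salami_b in the frame of gauge between 0.000536943 and 0.0145369 m and y of salami_b in the frame of gauge between -0.012 and 0.012 m and z of salami_b in the frame of gauge below 0.014 m and angle between salami_b's own z axis and vertical below 0.14 rad and horizontal distance between each of salami_a, salami_b, salami_c and green_mat above 0.07 m and distance of each of salami_a, salami_c from where it was at the start of the episode below 0.02 m and x of salami_b in the frame of pointer between -0.007 and 0.007 m and linear speed of salami_b below 0.02 m/s) or (x of salami_c in the frame of gauge between -0.027681 and -0.013681 m and y of salami_c in the frame of gauge between -0.012 and 0.012 m and z of salami_c in the frame of gauge below 0.014 m and angle between salami_c's own z axis and vertical below 0.14 rad and horizontal distance between each of salami_a, salami_b, salami_c and green_mat above 0.07 m and distance of each of salami_a, salami_b from where it was at the start of the episode below 0.02 m and x of salami_c in the frame of pointer between -0.007 and 0.007 m and linear speed of salami_c below 0.02 m/s))).
It fails at once if a bystander is shifted by more than 30 mm (distance of any of mustard_bottle, jar_2, onion, tomato, spice_jar from where it was at the start of the episode above 0.03 m).
It also fails if it takes over 64 s, if anything falls off the work surface, if the arm or the gripper's body presses on something with over 40 N, if the wrist force passes 120 N, or if a joint passes its speed limit or range.

## Working session

There is one attempt and no reset: what is moved stays moved. The work goes in short steps, each a Python script; the robot and the scene stay as the last script left them, time stands still between calls to the robot, and variables do not carry over. Pictures are saved under pics/ and viewed, at most 10 in all, crops included, and the job is handed in when it is done.

```bash
mkdir -p pics
cat > h.py <<'E'
import numpy as np, cv2
from bench import arm, viewer
def cloud(f):
    d=f["depth"]; K=f["mtx"]; v,u=np.indices(d.shape)
    P=np.stack([(u-K[0,2])/K[0,0]*d,(v-K[1,2])/K[1,1]*d,d],-1)
    return (P-f["t"])@f["R"]   # R^T (c - t)
def save(f,n): cv2.imwrite(f"pics/{n}.png",f["color"][:,:,::-1])
E
python3 - <<'E'
from h import *
t=viewer.grab_frame("top"); s=viewer.grab_frame("side")
cv2.imwrite("pics/a.png",cv2.resize(np.vstack([t["color"],s["color"]])[:,:,::-1],(400,600)))
save(t,"top"); save(s,"side")
for nm,f in (("top",t),("side",s)):
    W=cloud(f)
    for l in ["gauge","green_mat","salami_a","marker","mustard_bottle","jar_2","onion","tomato","spice_jar"]:
        for r in viewer.cut_out(f,l):
            if r["conf"]<.3: continue
            m=r["pixels"]&(f["depth"]>0); p=W[m]
            print(nm,l,round(r["conf"],2),np.round(r["point"]),m.sum(),np.percentile(p,[2,50,98],axis=0).round().tolist())
print(arm.current_clock(),arm.current_ee_rot())
E
```

```text
top gauge 0.59 [270. 227.] 2824 [[419.0, -91.0, -2.0], [505.0, 12.0, 9.0], [616.0, 114.0, 48.0]]
top green_mat 0.91 [350. 220.] 717 [[501.0, -353.0, -3.0], [544.0, -300.0, 7.0], [617.0, -236.0, 15.0]]
top green_mat 0.31 [348. 212.] 262 [[534.0, -307.0, 7.0], [545.0, -281.0, 91.0], [579.0, -262.0, 122.0]]
top salami_a 0.77 [171. 228.] 206 [[455.0, 343.0, 13.0], [465.0, 357.0, 85.0], [487.0, 378.0, 122.0]]
top salami_a 0.67 [175. 197.] 309 [[581.0, 328.0, 9.0], [595.0, 347.0, 93.0], [627.0, 376.0, 120.0]]
top salami_a 0.52 [349. 211.] 237 [[534.0, -304.0, 20.0], [545.0, -281.0, 93.0], [570.0, -262.0, 122.0]]
top marker 0.43 [289. 232.] 89 [[453.0, -75.0, 5.0], [462.0, -60.0, 39.0], [494.0, -49.0, 78.0]]
top jar_2 0.86 [239. 156.] 315 [[754.0, 96.0, 0.0], [770.0, 121.0, 76.0], [811.0, 150.0, 91.0]]
top onion 0.75 [217. 162.] 220 [[739.0, 200.0, 15.0], [760.0, 227.0, 45.0], [794.0, 258.0, 62.0]]
top spice_jar 0.71 [272. 159.] 245 [[756.0, -23.0, 8.0], [767.0, -3.0, 84.0], [798.0, 19.0, 111.0]]
top spice_jar 0.32 [270. 226.] 2880 [[418.0, -91.0, -2.0], [505.0, 12.0, 9.0], [619.0, 116.0, 4
[... 494 characters left out ...]
, [628.0, 385.0, 120.0]]
side marker 0.49 [310. 209.] 163 [[458.0, -57.0, 19.0], [469.0, -50.0, 43.0], [484.0, -43.0, 76.0]]
side mustard_bottle 0.58 [222. 177.] 1218 [[729.0, -89.0, 7.0], [752.0, -60.0, 97.0], [793.0, -47.0, 187.0]]
side jar_2 0.69 [184. 219.] 750 [[756.0, 106.0, 6.0], [774.0, 145.0, 58.0], [808.0, 157.0, 86.0]]
side onion 0.56 [168. 253.] 557 [[742.0, 203.0, 15.0], [763.0, 244.0, 42.0], [815.0, 263.0, 65.0]]
side tomato 0.74 [366. 175.] 311 [[329.0, -545.0, -1.0], [361.0, -367.0, 38.0], [392.0, -354.0, 55.0]]
side spice_jar 0.87 [204. 200.] 573 [[760.0, -11.0, 5.0], [774.0, 18.0, 62.0], [817.0, 26.0, 107.0]]
1.0 [3.71078162e-05 9.79794260e-01 2.00008015e-01 6.63358001e-06]
```

View pics/top.png

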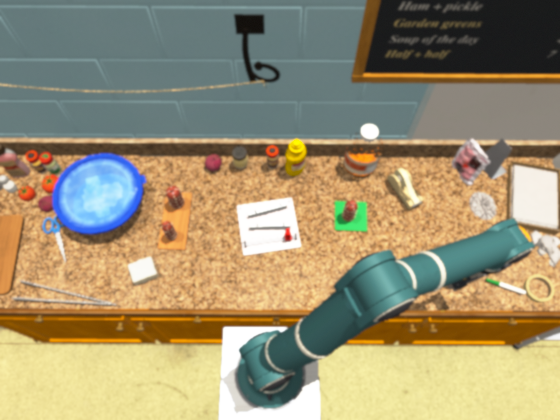

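View pics/side.png

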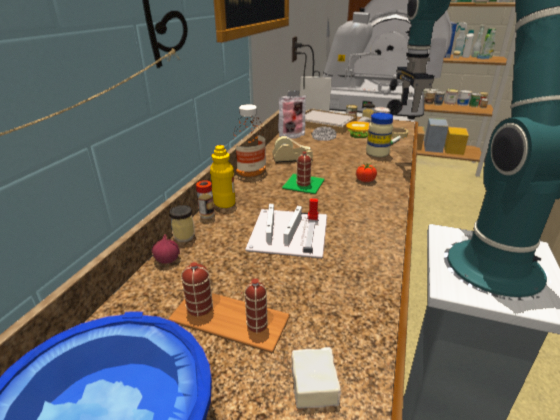

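The top view shows the mat at (350,215) with its salami, the gauge plate at (268,226) and the red marker at (289,235). The two other salamis are on a board at about (170,215). The gauge's +x points roughly along world +y. I'll refine both poses with the wrist camera.

Run:
```python
from h import *
q=[0,1,0,0]
arm.reach([545,-285,330],q)
f=viewer.grab_frame("wrist"); save(f,"w1"); W=cloud(f); print("cam",(-f["R"].T@f["t"]).round())
for l in ["green_mat","salami_a"]:
    for r in viewer.cut_out(f,l):
        if r["conf"]<.3: continue
        m=r["pixels"]&(f["depth"]>0); p=W[m]
        print(l,round(r["conf"],2),np.round(r["point"]),m.sum(),np.percentile(p,[1,50,99],axis=0).round().tolist())
np.save("w1.npy",W)
arm.reach([480,15,400],q)
f=viewer.grab_frame("wrist"); save(f,"w2"); W=cloud(f); np.save("w2.npy",W); print("cam",(-f["R"].T@f["t"]).round())
for l in ["gauge","marker"]:
    for r in viewer.cut_out(f,l):
        if r["conf"]<.3: continue
        m=r["pixels"]&(f["depth"]>0); p=W[m]
        print(l,round(r["conf"],2),np.round(r["point"]),m.sum(),np.percentile(p,[1,50,99],axis=0).round().tolist())
cv2.imwrite("pics/w12.png",cv2.resize(np.hstack([cv2.imread("pics/w1.png"),cv2.imread("pics/w2.png")]),(800,300)))
print(arm.current_clock())
```

```text
cam [ 612. -286.  500.]
green_mat 0.83 [292. 153.] 4466 [[503.0, -352.0, 1.0], [574.0, -302.0, 8.0], [620.0, -234.0, 11.0]]
salami_a 0.63 [280. 169.] 1059 [[538.0, -306.0, 41.0], [564.0, -283.0, 109.0], [583.0, -261.0, 125.0]]
cam [548.  14. 570.]
gauge 0.9 [282. 142.] 12896 [[416.0, -93.0, 6.0], [526.0, 14.0, 9.0], [624.0, 123.0, 74.0]]
marker 0.77 [323. 176.] 278 [[456.0, -67.0, 23.0], [474.0, -55.0, 68.0], [488.0, -45.0, 78.0]]
4.125
```

View pics/w12.png

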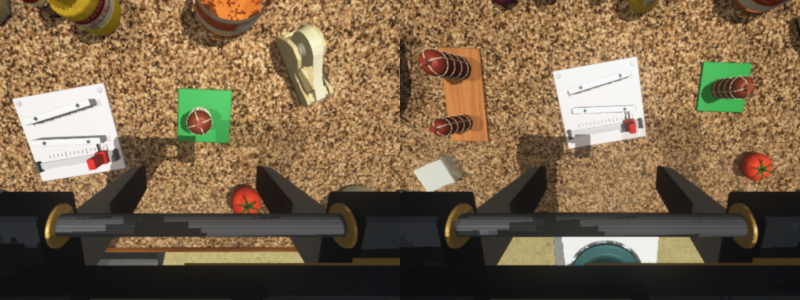

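The right half shows the plate with the rails converging to image left (world +y) and the marker at the bottom right (630,125). The left half shows the salami centred at (200,120). Next I fit the gauge pose and the salami axis.

Run:
```python
from h import *
W=np.load("w2.npy"); c=cv2.imread("pics/w2.png").astype(int)
box=(W[...,0]>390)&(W[...,0]<650)&(W[...,1]>-120)&(W[...,1]<150)
fill=cv2.morphologyEx(((c.min(-1)>150)&box).astype(np.uint8),cv2.MORPH_CLOSE,np.ones((15,15)))
p=W[(fill>0)&box&(abs(W[...,2]-8)<4)][:,:2].astype(np.float32)
(cx,cy),(a,b),an=cv2.minAreaRect(p); print("rect",cx,cy,a,b,an, len(p))
# rails
rm=box&(abs(W[...,2]-43)<5); r=W[rm]
n,lab,st,ce=cv2.connectedComponentsWithStats(rm.astype(np.uint8))
for i in range(1,n):
    if st[i,4]<60: continue
    q=W[lab==i]; R=cv2.minAreaRect(q[:,:2].astype(np.float32))
    m=q[:,:2].mean(0); d=np.linalg.svd(q[:,:2]-m,full_matrices=False)[2][0]; d*=np.sign(d[1])
    s=(q[:,:2]-m)@d
    print("rail",st[i,4],m.round(1),"rect",np.round(R[0],1),np.round(R[1],1),"ang",np.degrees(np.arctan2(d[1],d[0])).round(2),s.min().round(),s.max().round(), "zmed",np.median(q[:,2]))
m=box&(W[...,2]>70)&(W[...,2]<82); print("marker top",m.sum(),cv2.minAreaRect(W[m][:,:2].astype(np.float32)),W[m].mean(0))
W=np.load("w1.npy"); b=(W[...,0]>510)&(W[...,0]<610)&(W[...,1]>-330)&(W[...,1]<-240)&(W[...,2]>14)
q=W[b]
from scipy.optimize import least_squares
s=q[(q[:,2]>25)&(q[:,2]<92)]; print(len(s))
f=least_squares(lambda v:np.hypot(s[:,0]-v[0],s[:,1]-v[1])-v[2],[560,-284,22],loss="soft_l1"); print("cyl",f.x.round(1))
print("tip",q[q[:,2]>119].mean(0), "y ext",np.percentile(s[:,1],[1,99]))
```

```text
rect 519.6767578125 13.860069274902344 199.98037719726562 210.2820281982422 9.475653648376465 9633
rail 796 [573.9  17.4] rect [573.9  17.8] [ 14.1 150.8] ang 106.62 -75.0 76.0 zmed 43.37213408324125
rail 727 [510.6   6.8] rect [510.5   7.1] [ 14. 151.] ang 92.24 -75.0 76.0 zmed 43.424476710720825
marker top 141 ((469.9696350097656, -59.075767517089844), (23.94806671142578, 16.1048583984375), 9.969535827636719) [470.48283825 -58.47911141  75.9660316 ]
66
cyl [ 558.3 -282.8   24.7]
tip [ 567.2101471  -284.48951552  445.75022388] y ext [-305.28122666 -263.45036665]
```

```bash
cat >> h.py <<'E'
th=np.radians(99.46); gx=np.array([np.cos(th),np.sin(th),0]); gy=np.array([-np.sin(th),np.cos(th),0]); O=np.array([541.4,17.5,0])
G=lambda x,y,z: O+x*gx+y*gy+np.array([0,0,z])
q=[0,np.cos((th-np.pi/2)/2),np.sin((th-np.pi/2)/2),0]
def gauge_xy(p): d=np.array(p)-O; return np.array([d@gx,d@gy]).round(1)
E
python3 - <<'E'
from h import *
W=np.load("w1.npy"); b=(W[...,0]>510)&(W[...,0]<610)&(W[...,1]>-330)&(W[...,1]<-240)
for lo,hi in ((100,110),(110,118),(118,130)):
    s=W[b&(W[...,2]>lo)&(W[...,2]<hi)]; print(len(s),s.mean(0).round(1),np.ptp(s[:,:2],axis=0).round())
S=np.array([559.5,-283.5,0])
arm.reach(S+[0,0,180],q)
print("touch",arm.line_to(S+[0,0,60],guard=8,speed=120))
arm.gripper_to(30)
print("gap",arm.current_finger_gap(),arm.current_grip_force(),arm.current_eef_pos(),arm.current_clock())
f=viewer.grab_frame("wrist"); save(f,"w3")
E
```

```text
399 [ 562.2 -282.7  106.2] [42. 44.]
389 [ 560.5 -283.3  112.5] [32. 33.]
95 [ 559.5 -282.8  123.6] [13. 13.]
touch False
gap 46.65929201379781 29.989955127239227 [ 559.5019377  -283.46061058   59.98201064] 7.4417
```

View pics/w3.png

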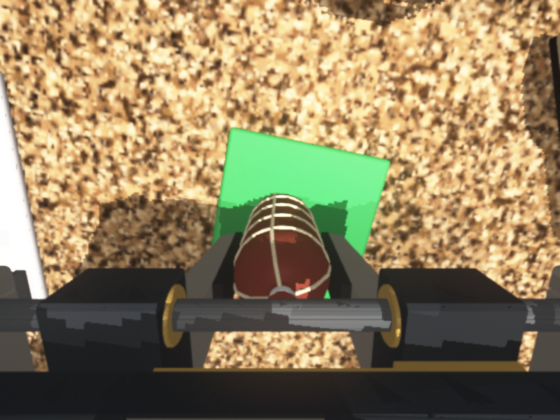

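The picture shows the salami gripped centrally between the pads at (282,250). The 46.7 mm gap means it should wedge near gauge x ≈ +7. Next step is carrying it to the mouth.

Run:
```python
from h import *
p=arm.current_eef_pos(); 
arm.line_to([p[0],p[1],170],speed=150)
arm.line_to(G(-62,0,170),speed=220)
arm.line_to(G(-62,0,75),speed=120)
print("set",arm.line_to(G(-62,0,57),speed=25,guard=5),arm.current_eef_pos(),arm.current_wrist_force())
arm.gripper_to(62); arm.dwell(.4)
f=viewer.grab_frame("wrist"); save(f,"w4")
arm.gripper_to(30); z=arm.current_eef_pos()[2]
print("gap",arm.current_finger_gap(),gauge_xy(arm.current_eef_pos()),z,arm.current_clock())
arm.line_to(G(-15,0,z),speed=60)
print("wedge",arm.line_to(G(14,0,z),speed=15,guard=12),gauge_xy(arm.current_eef_pos()),arm.current_wrist_force(),arm.current_clock())
f=viewer.grab_frame("wrist"); save(f,"w5")
cv2.imwrite("pics/w45.png",cv2.resize(np.hstack([cv2.imread("pics/w4.png"),cv2.imread("pics/w5.png")]),(800,300)))
```

```text
set True [551.4837969  -43.49805508  59.84516055] [-0.48854153 -0.05213007  3.42111136]
gap 46.25647391643228 [-61.8   0.9] 59.28657571921267 12.4
wedge True [7.  0.9] [-0.94920151 -1.02170962  3.42903997] 14.8417
```

View pics/w45.png

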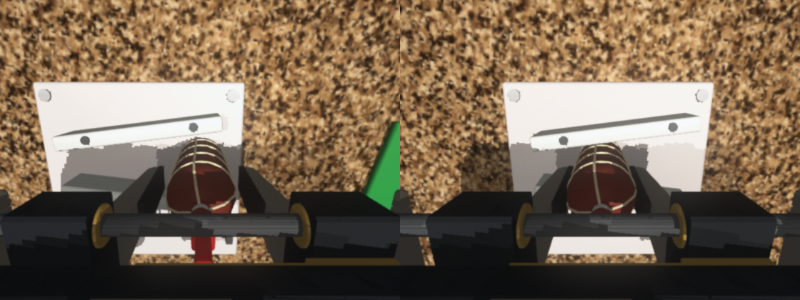

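Left: the salami is upright in the mouth. Right: it is wedged at gauge x = 7.0, which matches the calibre. Now I release it and move the marker.

Run:
```python
from h import *
z=arm.current_eef_pos()[2]
arm.gripper_to(70); arm.line_to(G(7,0.9,190),speed=120)
arm.line_to(G(-63.7,83,150),speed=200); arm.gripper_to(40)
print("touch",arm.line_to(G(-63.7,83,46),speed=100,guard=8))
arm.gripper_to(8); print("gap",arm.current_finger_gap(),gauge_xy(arm.current_eef_pos()))
x=-63.7
print(arm.line_to(G(7,83,46),speed=50),gauge_xy(arm.current_eef_pos()),arm.current_wrist_force())
arm.gripper_to(40); arm.line_to(G(7,83,180),speed=120)
arm.reach(G(7,83,0)+np.array([-40,0,400]),q)
f=viewer.grab_frame("wrist"); save(f,"w6"); W=cloud(f)
box=(W[...,0]>390)&(W[...,0]<650)&(W[...,1]>-120)&(W[...,1]<150); D=W-O
g=np.stack([D@gx,D@gy],-1)
m=box&(W[...,2]>70)&(W[...,2]<82)&(abs(g[...,1]-83)<20); R=cv2.minAreaRect(g[m].astype(np.float32)); print("marker",m.sum(),R)
for lo,hi in ((110,118),(118,130)):
    s=box&(W[...,2]>lo)&(W[...,2]<hi); print("salami",s.sum(),g[s].mean(0).round(1),W[s][:,2].max())
s=box&(W[...,2]>50)&(W[...,2]<96)&(abs(g[...,1])<35); s=g[s]; print(len(s), np.percentile(s,[1,99],axis=0))
print(arm.current_clock())
```

```text
touch False
gap 16.137056604525394 [-63.7  82.8]
False [ 7.4 82.7] [ 0.34072162 -0.74588094  5.42313824]
marker 147 ((7.209779262542725, 83.16751098632812), (14.503520011901855, 22.13263702392578), 0.06218463554978371)
salami 348 [7.7 0.7] 116.22766685314956
salami 83 [ 7.2 -0.3] 126.2786141378763
86 [[-16.37916151 -23.78190095]
 [ 30.72932828  23.50632626]]
23.975
```

View pics/w6.png

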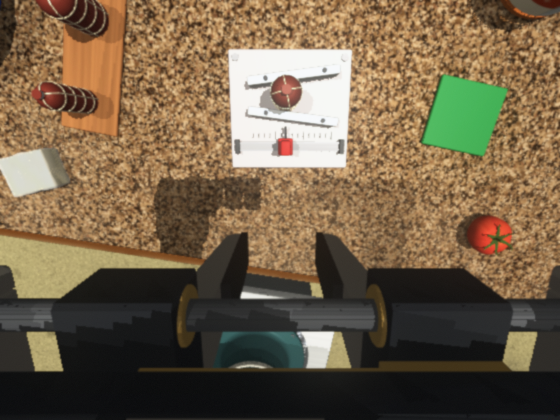

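The picture shows the salami upright between the rails at (286,90), with the pointer level with it at (285,130–147). The measured marker position (gauge x = 7.2) and salami position (7.2–7.7) agree.

```bash
python3 -c "
from bench import arm
print(arm.job_done())"
```

```text
the job is handed in; nothing more can be done
None
```

The salami from the green mat is wedged upright at gauge x ≈ 7 mm (calibre about 47 mm), the marker's pointer is level with it within about 1 mm, and the job was handed in at about 24 s; no verdict was returned.

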